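# Seat the angle bracket on the jig's locating pin and swing the hold-down over it

### The job

Load the assembly jig: set the aluminium angle bracket on the steel base plate, its upright at the end away from the hold-down, and gently nudge it along the slot until its hole drops over the locating pin and the foot lies flat on the plate, square with it. Do not force it. Then swing the hold-down arm over the bracket's foot as far as it goes, and let go of everything.

Things in the scene. Friction and masses are not known exactly. Their poses are not given: they have to be found in the camera images.
- bracket: Loose bare-aluminium angle bracket, 0.16 kg, standing on its foot. Foot 95 x 60 x 8 mm (x -40 to +55 mm, y -30 to +30 mm) with one 13 mm through hole; origin at the hole's centre on the foot's underside, z up. An upright wall 9 mm thick (x -40 to -31 mm) and 50 mm wide along y stands on it, its top edge 60 mm above the underside.
- bracket_upright (a point): Middle of the bracket's upright wall, the place to grip it from above across its 9 mm thickness (along the bracket's x): at x = -35.5, y = 0, z = 34 mm in the bracket's frame, 26 mm below the wall's top edge.
- jig: Dark steel base plate fixed to the bench, 200 x 110 x 15 mm (x -85 to +115 mm, y -55 to +55 mm); origin on its underside below the middle of its slot, z up. The seated bracket has the same axes: +x of both points to the hold-down's pivot, the upright at the -x end. Pressing the bracket on the pin with over 40 N, while it is not yet down, is too hard; 2 to 6 N do.
- hold_down (a joint): Angle of the hold-down arm, rad: 0 = fully swung in, along the jig's -x over the bracket's foot (hard stop); grows to 2.0 as it swings out, anticlockwise seen from above, towards the jig's -y side. Starts at 1.45 to 1.9, turns with light friction (1 to 2 N at the knob), stays where left.
- hold_down_knob (a point): Middle of the upright black round knob on the hold-down arm: 14 mm diameter, 32 mm tall, this point 16 mm below its top, 49 mm above the bench, 50 mm from the pivot's axis. The arm is 16 mm wide, 8 mm thick, reaches 67 mm from the axis, underside 10 mm above the plate: it clears a seated bracket's foot by 2 mm but strikes one still lying on the pin.
- hold_down_pivot (a point): Vertical axis of the hold-down arm, at x = 95, y = 0 mm in the jig's frame, at the arm's underside (25 mm above the bench).
- jig_slot (a point): Middle of the dark slot along the jig's x axis (y = 0), on the plate's top face, 15 mm above the bench. In the slot stands one steel locating pin, 10 mm diameter, 1 mm chamfer, rising 10 mm above the plate. It is clamped firmly somewhere from x = -20 to +20 mm along the slot; the place is not measured and differs each time: find it by feel or by looking.

How it is judged:
By the outcome, as a careful person would: the job done as asked, in the order asked, and still so for the second after the job is handed in, with the robot touching nothing.
It also fails if it takes over 72 s, if anything falls off the work surface, if the arm or the gripper's body presses on something with over 40 N, if the wrist force passes 120 N, or if a joint passes its speed limit or range.

### The arm

A 6-joint arm with a two-finger parallel gripper is mounted at the origin on a cart in front of the work surface, level with it; the furniture and walls round the work are solid. World frame = base frame: x ahead of the robot, y to its left, z up, the work surface at z = 0. Lengths are in m, angles in rad, forces in N, time in s.
With the tool pointing down it reaches from about 0.25 to 0.775 m from the base axis. Payload 4 kg.
Tool frame: the origin (TCP) lies at the very end of the fingers, on their centre line; the grasp point (between the pads) lies 19 mm behind it; y points along the fingers, x is the direction in which the jaws open and shut, and the axes are right-handed (so a half turn about y gives the same grasp; the last joint's range is limited). The gripper opens to 94 mm and grips with 3 to 60 N. Pads are 16 mm wide; open, the fingers measure 119 mm over their backs; the gripper's body (75 mm by 177 mm) begins 78 mm behind the grasp point.
Start: joints at [-1.429, 0.087, 1.371, -0, 1.684, -0.103], TCP at [0.133, -0.534, 0.206] pointing down, gripper open.
Joint ranges: [-3.1, 3.1], [-0.76, 2.03], [0.27, 2.55], [-1.08, 4.22], [0.17, 2.65], [-2.57, 2.57]. Speed limits (rad/s): [2.79, 2.79, 3.14, 3.14, 3.14, 3.14].

### API

Orientations are given as [roll, pitch, yaw] about the fixed x, y, z axes, in that order (R = Rz(yaw) Ry(pitch) Rx(roll)).
In Python, from bench import robot gives the robot as it stands.
- The arm moves only by the shell command python3 -m handwheel 'ROWS' [OPENING]. ROWS is JSON, a list of rows, each an object with "delta_pos": the shift along the tool's x, y, z in mm, a list of three; "yaw": the turn about the tool's y in rad. A call has 1 to 12 rows; each row is the pose to reach, as a shift and turn from the pose commanded when the call began, along the tool's axes at that moment; what a row does not reach only later rows make up. A row lasts 1/10 s, in which the tool goes at most 50 mm and 8.59 degrees, less where a joint would pass 70% of its speed; a pose out of reach is approached as far as the arm can. A call with a gripper value outside its range is refused whole. OPENING is the closure in counts, from 0 (fully open) to 255 (shut), set as the call begins (- or left out, the last holds). The fingers move at their own pace and stop on an object; the grip force is fixed at half the most. Time passes only in rows, so rows that repeat a pose let the fingers close. It gives the time, the measured TCP pose, the force and the opening at its end, in the units of the state.
- robot.get_obs(): the state, without advancing time (a new reading comes with each control period).
- robot.snapshot(name): name is "scene" or "top" or "wrist"; returns a dict with "image" (400x640x3 uint8, red, green, blue), "fx", "fy", "cx", "cy" (pixels), "rvec" (rotation vector, rad) and "tvec" (3), from world to camera coordinates, as OpenCV has them. Camera axes: x right, y down, z forward; pixel columns grow to the right and rows downward; lengths in m; the calibration is good to about 2 mm. A picture is of the moment at which its call begins. There is no depth.
- robot.close_job(): hands the job in, once; it reports no verdict.
The state is a dict: "time": time; "joint_positions": joint angles; "qvel": joint speeds; "joint_torque": joint torques, N m; "tool_pos": TCP position; "ee_rot": TCP orientation; "wrist_force": force on the tool from outside, world axes, zero at the start; "wrist_torque": the same for the moment, N m; "width": finger opening in m.
Only numpy, scipy, OpenCV 4.12 (cv2) and the standard library are available. Lean on these libraries where they do the work, as an engineer would, in place of code of your own. Each camera call takes 0.05 s, during which the arm holds its last target.

## Working session

There is one attempt and no reset: what is moved stays moved. The work goes in short steps, Python scripts to look and compute and a shell command to move; the robot and the scene stay as the last step left them, time stands still between calls to the robot, and variables do not carry over. Pictures are saved under pics/ and viewed, and the job is handed in when it is done.

```bash
ls; mkdir -p pics; cat > h.py <<'E'
import numpy as np, cv2
from bench import robot
def snap(n,f):
    s=robot.snapshot(n); cv2.imwrite('pics/'+f+'.png',s['image'][:,:,::-1]); 
    np.savez('pics/'+f+'.npz',**{k:np.array(v) for k,v in s.items()}); return s
def ray(s,uv,z):
    R=cv2.Rodrigues(np.array(s['rvec'],float))[0]; t=np.array(s['tvec'],float).ravel()
    d=R.T@np.array([(uv[0]-s['cx'])/s['fx'],(uv[1]-s['cy'])/s['fy'],1]); c=-R.T@t
    return c+d*(z-c[2])/d[2]
def proj(s,P):
    R=cv2.Rodrigues(np.array(s['rvec'],float))[0]; q=R@np.array(P,float)+np.array(s['tvec']).ravel()
    return np.array([s['fx']*q[0]/q[2]+s['cx'],s['fy']*q[1]/q[2]+s['cy']])
def load(f): return dict(np.load('pics/'+f+'.npz'))
E
python3 - <<'E'
from h import *
for n in("scene","top","wrist"): snap(n,n+'0')
o=robot.get_obs()
for k,v in o.items(): print(k,np.round(v,4))
from scipy.spatial.transform import Rotation as R
print(R.from_euler('xyz',o['ee_rot']).as_matrix().round(3))
E
```

```text
pics
time 0.15
joint_positions [-1.4291  0.0878  1.3719  0.      1.6836 -0.1031]
qvel [-0.0015 -0.0022 -0.0046 -0.0001  0.0005  0.0001]
joint_torque [ 1.30000e-03 -3.40646e+01 -3.02793e+01  7.18000e-02  3.06000e-02
 -1.00000e-04]
tool_pos [ 0.1332 -0.5332  0.2046]
ee_rot [-1.5706  0.0017 -1.326 ]
wrist_force [-0.2224 -0.4896 -0.6115]
wrist_torque [-0.0407 -0.0085  0.0494]
width 0.094
[[ 0.242 -0.     0.97 ]
 [-0.97   0.002  0.242]
 [-0.002 -1.     0.   ]]
```

View pics/scene0.png

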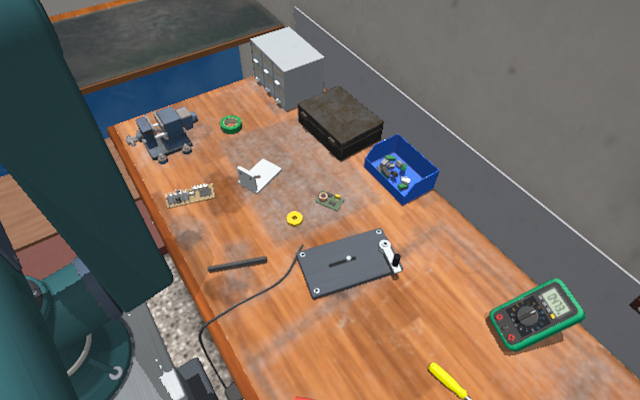

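View pics/top0.png

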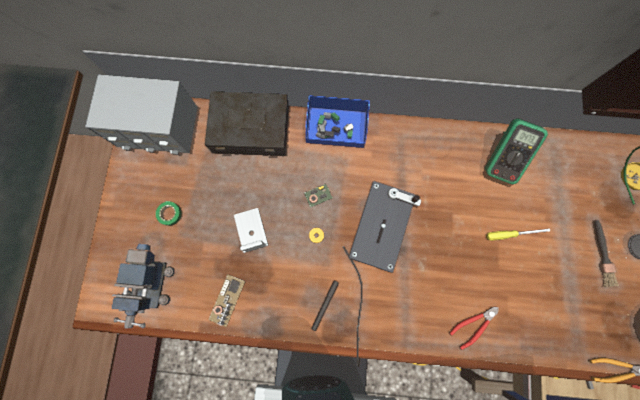

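View pics/wrist0.png

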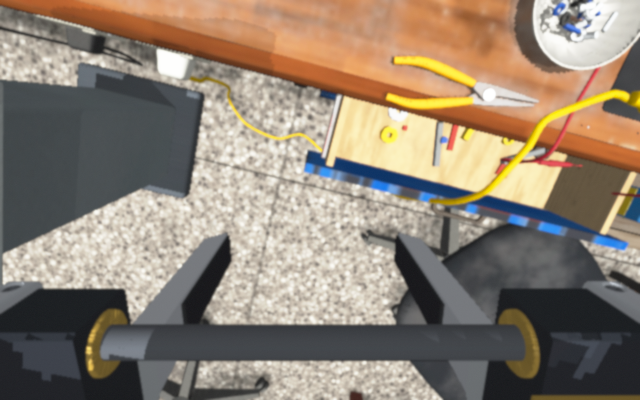

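The scene picture shows the bracket near (258,175) and the jig near (350,262). In the top view the bracket is at (250,230), with its upright towards the bottom. The jig is at (383,225), its pivot near (395,193) and knob near (415,200). I'll zoom in to measure.

```bash
python3 - <<'E'
from h import *
i=cv2.imread('pics/top0.png')
a=cv2.resize(i[200:260,225:275],None,fx=8,fy=8,interpolation=cv2.INTER_CUBIC)
b=cv2.resize(i[175:275,345:425],None,fx=6,fy=6,interpolation=cv2.INTER_CUBIC)[:600]
cv2.imwrite('pics/za.png',a);cv2.imwrite('pics/zb.png',b)
i=cv2.imread('pics/scene0.png')
cv2.imwrite('pics/zc.png',cv2.resize(i[150:310,230:415],None,fx=4,fy=3.7,interpolation=cv2.INTER_CUBIC))
s=load('top0')
for n,uv,z in [('hole',(251.5,233),.008),('slot',(381.5,231),.015),('pivot',(393.5,194),.033)]: print(n,ray(s,uv,z).round(4))
E
```

```text
hole [0.4913 0.2099 0.008 ]
slot [ 0.5244 -0.1014  0.015 ]
pivot [ 0.6136 -0.1221  0.033 ]
```

View pics/za.png

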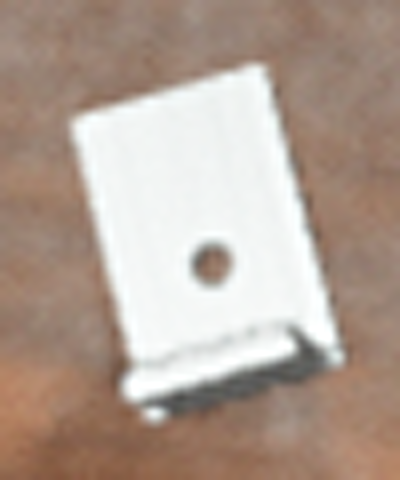

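View pics/zb.png

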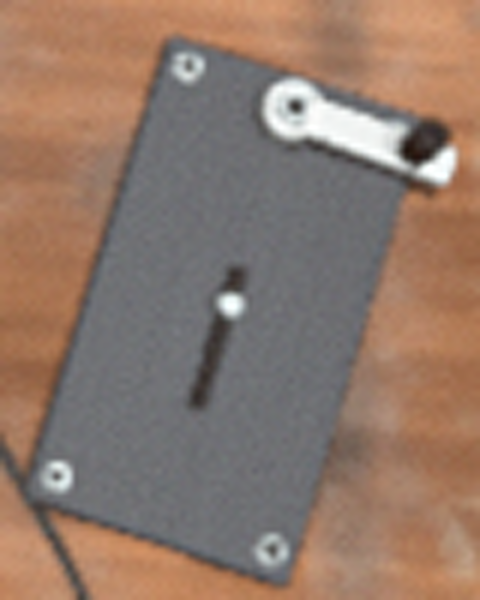

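View pics/zc.png

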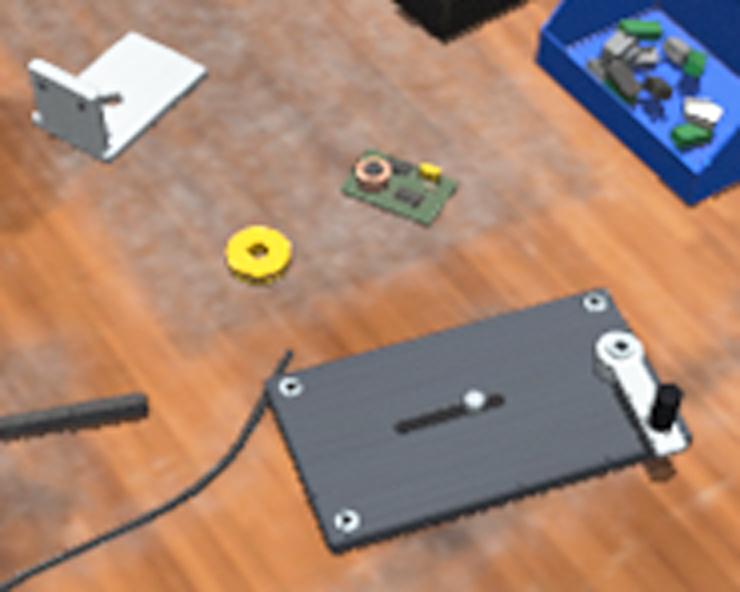

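Crop za: the hole is at (212,264) and the foot's far corners are at (73,120) and (262,65). Crop zb: the jig's corners are at (170,38), (35,500) and (288,585), and the pin head is at (230,304). I'll convert these to positions.

```bash
python3 - <<'E'
from h import *
s=load('top0'); 
A=lambda p,z:ray(s,((p[0]+.5)/8-.5+225,(p[1]+.5)/8-.5+200),z)
B=lambda p,z:ray(s,((p[0]+.5)/6-.5+345,(p[1]+.5)/6-.5+175),z)
h=A((212,264),.007);c1=A((73,120),.008);c2=A((262,65),.008);c3=A((340,362),.008)
print('hole',h,c1,c2,c3)
f=(c1+c2)/2-h;print('yaw br',np.degrees(np.arctan2(f[1],f[0])),np.linalg.norm(f), 'edge',np.degrees(np.arctan2(*(c2-c3)[1::-1])),np.degrees(np.arctan2(*(c1-c2)[1::-1]))-90,np.linalg.norm(c2-c3),np.linalg.norm(c2-c1))
tl,bl,br=[B(p,.015) for p in((170,38),(35,500),(288,585))]
print('jig yaw',np.degrees(np.arctan2(*(tl-bl)[1::-1])),np.degrees(np.arctan2(*(bl-br)[1::-1]))-90,np.linalg.norm(tl-bl),np.linalg.norm(bl-br))
y=np.arctan2(*(tl-bl)[1::-1]);ex=np.array([np.cos(y),np.sin(y),0]);ey=np.array([-ex[1],ex[0],0])
m=(tl+br)/2; org=m-ex*.015
pin=B((230,304),.025); piv=B((294,105),.033); k=B((428,138),.065)
s1,s2=B((238,268),.015),B((198,405),.015)
for n,p in(('org',org),('pin',pin),('piv',piv),('knob',k),('s1',s1),('s2',s2),('smid',(s1+s2)/2)): print(n,p.round(4),(np.array([ex,ey])@(p-org)*1e3).round(1))
E
```

```text
hole [0.49237901 0.21127857 0.007     ] [0.53205042 0.25920302 0.008     ] [0.55435094 0.20385818 0.008     ] [0.46662944 0.16892012 0.008     ]
yaw br 21.726886368492867 0.05471733754183451 edge 21.716599285365977 21.946355154576707 0.09442313611722632 0.05966878357545715
jig yaw -12.092882449027075 -13.111931969292215 0.19674598982098557 0.1034389113638305
org [ 0.5237 -0.0999  0.015 ] [0. 0.]
pin [ 0.5371 -0.1024  0.025 ] [13.6  0.3]
piv [ 0.6183 -0.1221  0.033 ] [97.2 -1.9]
knob [ 0.6022 -0.168   0.065 ] [ 91.  -50.2]
s1 [ 0.5535 -0.1064  0.015 ] [30.4 -0.2]
s2 [ 0.4971 -0.0937  0.015 ] [-27.3   0.5]
smid [ 0.5253 -0.1     0.015 ] [1.6 0.2]
```

```bash
cat >> h.py <<'E'
from scipy.spatial.transform import Rotation as Ro
def go(p,yawdeg):
    o=robot.get_obs(); R=Ro.from_euler('xyz',o['ee_rot']).as_matrix()
    d=R.T@(np.array(p)-o['tool_pos'])*1e3
    a=np.arctan2(R[1,0],R[0,0]); dy=(np.radians(yawdeg)-a+np.pi)%(2*np.pi)-np.pi
    print('t',round(o['time'],2),'pos',np.round(o['tool_pos'],4),'yaw',round(np.degrees(a),2),'tilt',np.round(R[2],4),'F',np.round(o['wrist_force'],2),'w',o['width'])
    print('delta',d.round(1),'yaw',round(-dy,3))
E
python3 -c "
from h import *
go((.4594,.1981,.2),21.75)"
```

```text
t 0.15 pos [ 0.1332 -0.5332  0.2046] yaw -75.97 tilt [-1.7e-03 -1.0e+00  2.0e-04] F [-0.22 -0.49 -0.61] w 0.09398692424539631
delta [-630.4    5.7  493.7] yaw -1.706
```

```bash
python3 -m handwheel '[{"delta_pos":[-315,3,247],"yaw":-0.85},{"delta_pos":[-315,3,247],"yaw":-0.85},{"delta_pos":[-315,3,247],"yaw":-0.85},{"delta_pos":[-315,3,247],"yaw":-0.85},{"delta_pos":[-315,3,247],"yaw":-0.85},{"delta_pos":[-315,3,247],"yaw":-0.85},{"delta_pos":[-315,3,247],"yaw":-0.85},{"delta_pos":[-315,3,247],"yaw":-0.85},{"delta_pos":[-315,3,247],"yaw":-0.85}]' 0
python3 -c "
from h import *
go((.4594,.1981,.2),21.75)"
```

```text
time: 1.05
tool_pos: [0.2984, -0.1628, 0.2026]
ee_rot: [-1.569, -0.001, -0.464]
wrist_force: [0.1, -0.8, -0.6]
width: 0.0939
t 1.05 pos [ 0.2984 -0.1628  0.2026] yaw -26.58 tilt [ 9.0e-04 -1.0e+00  2.2e-03] F [ 0.11 -0.8  -0.58] w 0.09393713516537021
delta [-17.5   3.4 394.8] yaw -0.844
```

```bash
python3 -m handwheel '[{"delta_pos":[-17,3,395],"yaw":-0.844},{"delta_pos":[-17,3,395],"yaw":-0.844},{"delta_pos":[-17,3,395],"yaw":-0.844},{"delta_pos":[-17,3,395],"yaw":-0.844},{"delta_pos":[-17,3,395],"yaw":-0.844},{"delta_pos":[-17,3,395],"yaw":-0.844},{"delta_pos":[-17,3,395],"yaw":-0.844},{"delta_pos":[-17,3,395],"yaw":-0.844},{"delta_pos":[-17,3,395],"yaw":-0.844},{"delta_pos":[-17,3,395],"yaw":-0.844}]' 0
python3 -c "
from h import *
go((.4594,.1981,.12),21.75)
snap('wrist','w1')"
```

```text
time: 2.05
tool_pos: [0.4626, 0.1903, 0.1984]
ee_rot: [-1.571, 0.003, 0.369]
wrist_force: [0.4, -0.5, 0.1]
width: 0.0938
t 2.05 pos [0.4626 0.1903 0.1984] yaw 21.13 tilt [-2.6e-03 -1.0e+00 -7.0e-04] F [ 0.43 -0.49  0.07] w 0.09376286090619777
delta [ 0.  78.4  8.4] yaw -0.011
```

View pics/w1.png

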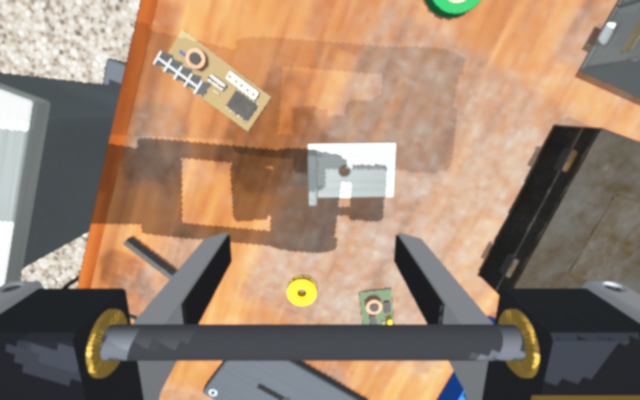

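Wrist view: the bracket lies across (308–395, 143–205) and its hole is at (344,170), so it looks lined up with the jaws. I'll let the arm settle and measure again.

```bash
python3 -m handwheel '[{"delta_pos":[0,0,0],"yaw":0},{"delta_pos":[0,0,0],"yaw":0},{"delta_pos":[0,0,0],"yaw":0}]' 
python3 -c "
from h import *
go((.4594,.1981,.12),21.75)
s=snap('wrist','w2')
i=s['image'][130:220,290:410,::-1]
cv2.imwrite('pics/w2z.png',cv2.resize(i,None,fx=6,fy=6,interpolation=cv2.INTER_CUBIC))"
```

```text
time: 2.4
tool_pos: [0.4625, 0.1897, 0.2]
ee_rot: [-1.571, -0.001, 0.366]
wrist_force: [-0.4, 0.1, 0.1]
width: 0.094
t 2.4 pos [0.4625 0.1897 0.2   ] yaw 20.98 tilt [ 1.e-03 -1.e+00 -3.e-04] F [-0.36  0.06  0.1 ] w 0.09395599699985006
delta [ 0.1 79.9  9. ] yaw -0.013
```

View pics/w2z.png

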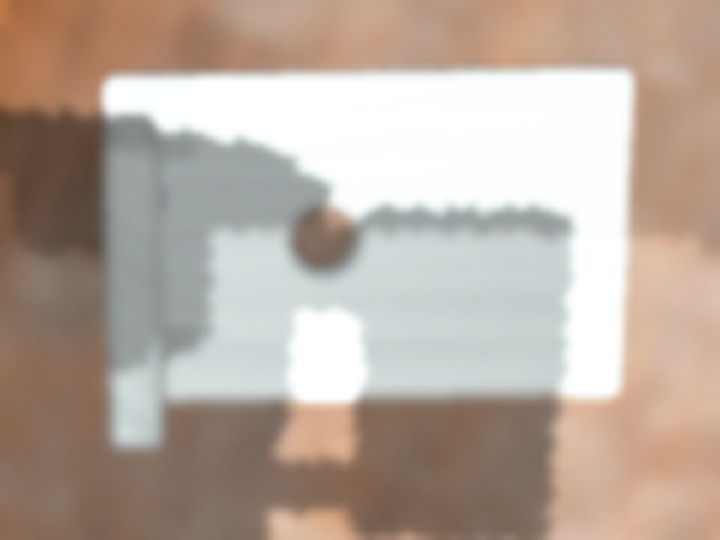

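```bash
python3 - <<'E'
from h import *
s=load('w2')
A=lambda p,z:ray(s,((p[0]+.5)/6-.5+290,(p[1]+.5)/6-.5+130),z)
c1,c2=A((633,70),.008),A((620,400),.008); c0=A((105,75),.008)
h=A((324,237),.008); w=A((137,447),.06)
print(c0,c1,c2,h,w)
yw=lambda v:np.degrees(np.arctan2(v[1],v[0]))
print('yaw',yw(c1-c0),yw(c1-c2)-90,yw((c1+c2)/2-h),np.linalg.norm(c1-c2),np.linalg.norm(c1-c0),np.linalg.norm((c1+c2)/2-h))
y=np.radians(21.6);ex=np.array([np.cos(y),np.sin(y),0]);ey=np.array([-ex[1],ex[0],0])
print('grip from hole',h-.0355*ex,'from far edge',(c1+c2)/2-.0905*ex,'from wall end',w+.025*ey)
E
```

```text
[0.44238191 0.22641345 0.008     ] [0.53127304 0.26143556 0.008     ] [0.55487031 0.20434959 0.008     ] [0.49071148 0.21316042 0.008     ] [0.46748232 0.17705656 0.06      ]
yaw 21.503882670979234 22.458428489467167 20.649126728333936 0.061770856310318804 0.09554151322694669 0.05595486783344206
grip from hole [0.45770442 0.200092   0.008     ] from far edge [0.4589269 0.1995773 0.008    ] from wall end [0.45827921 0.20030097 0.06      ]
```

```bash
python3 -c "
from h import *
go((.4583,.1998,.017),21.7)"
```

```text
t 2.45 pos [0.4625 0.1899 0.1999] yaw 21.0 tilt [ 9.e-04 -1.e+00 -2.e-04] F [-0.43  0.07  0.29] w 0.09366796299850656
delta [ -0.5 182.9  10.8] yaw -0.012
```

```bash
python3 -m handwheel '[{"delta_pos":[-0.5,50,11],"yaw":-0.012},{"delta_pos":[-0.5,95,11],"yaw":-0.012},{"delta_pos":[-0.5,135,11],"yaw":-0.012},{"delta_pos":[-0.5,165,11],"yaw":-0.012},{"delta_pos":[-0.5,180,11],"yaw":-0.012},{"delta_pos":[-0.5,183,11],"yaw":-0.012},{"delta_pos":[-0.5,183,11],"yaw":-0.012},{"delta_pos":[-0.5,183,11],"yaw":-0.012}]' 0
python3 -c "
from h import *
go((.4583,.1998,.017),21.7)"
python3 -m handwheel '[{"delta_pos":[0,0,0],"yaw":0},{"delta_pos":[0,0,0],"yaw":0},{"delta_pos":[0,0,0],"yaw":0},{"delta_pos":[0,0,0],"yaw":0},{"delta_pos":[0,0,0],"yaw":0},{"delta_pos":[0,0,0],"yaw":0},{"delta_pos":[0,0,0],"yaw":0},{"delta_pos":[0,0,0],"yaw":0}]' 255
python3 -c "
from h import *
go((.4583,.1998,.017),21.7)"
```

```text
time: 3.25
tool_pos: [0.4592, 0.201, 0.018]
ee_rot: [-1.571, -0.003, 0.38]
wrist_force: [-0.4, 0.6, 0.1]
width: 0.0938
t 3.25 pos [0.4592 0.201  0.018 ] yaw 21.76 tilt [ 2.9e-03 -1.0e+00 -3.0e-04] F [-0.45  0.63  0.1 ] w 0.09376080176806097
delta [-1.3  1.  -0.8] yaw 0.001
time: 4.05
tool_pos: [0.458, 0.2008, 0.0164]
ee_rot: [-1.571, 0.0, 0.38]
wrist_force: [-0.7, -0.7, -0.5]
width: 0.0336
t 4.05 pos [0.458  0.2008 0.0164] yaw 21.78 tilt [-2.e-04 -1.e+00 -1.e-04] F [-0.71 -0.66 -0.45] w 0.033590171371182274
delta [-0.1 -0.6 -1. ] yaw 0.001
```

```bash

python3 -m handwheel '[{"delta_pos":[0,0,0],"yaw":0},{"delta_pos":[0,0,0],"yaw":0},{"delta_pos":[0,0,0],"yaw":0},{"delta_pos":[0,0,0],"yaw":0},{"delta_pos":[0,0,0],"yaw":0}]' 255
```

```text
time: 4.55
tool_pos: [0.458, 0.2008, 0.0164]
ee_rot: [-1.571, 0.0, 0.38]
wrist_force: [0.4, -0.1, -0.4]
width: 0.0092
```

```bash

python3 -m handwheel '[{"delta_pos":[0,-20,0],"yaw":0},{"delta_pos":[0,-60,0],"yaw":0},{"delta_pos":[0,-100,0],"yaw":0},{"delta_pos":[0,-134,0],"yaw":0},{"delta_pos":[0,-134,0],"yaw":0},{"delta_pos":[0,-134,0],"yaw":0},{"delta_pos":[0,-134,0],"yaw":0}]'
python3 -c "
from h import *
go((.48,-.192,.15),-12.8)
snap('wrist','w3')
snap('scene','s3')"
```

```text
time: 5.25
tool_pos: [0.4566, 0.2004, 0.1478]
ee_rot: [-1.571, 0.005, 0.38]
wrist_force: [-0.4, -0.3, -2.5]
width: 0.0089
t 5.25 pos [0.4566 0.2004 0.1478] yaw 21.77 tilt [-4.8e-03 -1.0e+00  3.0e-04] F [-0.41 -0.34 -2.46] w 0.008856483676486173
delta [-123.8   -1.7 -373. ] yaw 0.603
```

View pics/w3.png

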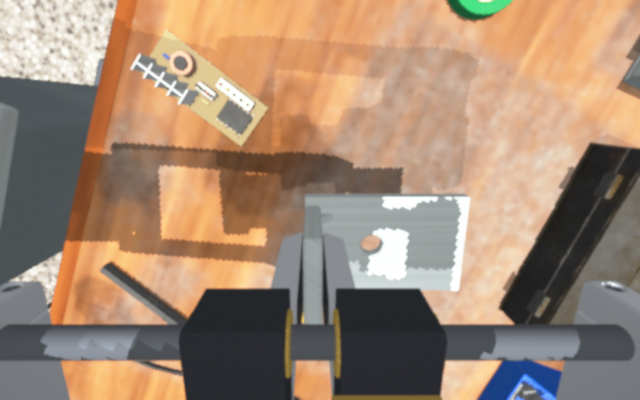

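The bracket is held with its foot level, and the hole is visible at (371,243). Next I'll carry it to a pose from which the jig shows in the upper half of the wrist image.

```bash

python3 -m handwheel '[{"delta_pos":[-14,-2,-40],"yaw":0.06},{"delta_pos":[-28,-2,-84],"yaw":0.14},{"delta_pos":[-42,-2,-128],"yaw":0.22},{"delta_pos":[-56,-2,-170],"yaw":0.3},{"delta_pos":[-70,-2,-212],"yaw":0.38},{"delta_pos":[-84,-2,-254],"yaw":0.46},{"delta_pos":[-98,-2,-296],"yaw":0.54},{"delta_pos":[-112,-2,-336],"yaw":0.6},{"delta_pos":[-122,-2,-366],"yaw":0.603},{"delta_pos":[-124,-2,-373],"yaw":0.603},{"delta_pos":[-124,-2,-373],"yaw":0.603},{"delta_pos":[-124,-2,-373],"yaw":0.603}]'
python3 -c "
from h import *
go((.48,-.192,.15),-12.8)
snap('wrist','w4')
snap('top','t4')"
```

```text
time: 6.55
tool_pos: [0.4809, -0.1904, 0.1515]
ee_rot: [-1.569, 0.002, -0.222]
wrist_force: [-0.1, 1.4, -2.3]
width: 0.0088
t 6.55 pos [ 0.4809 -0.1904  0.1515] yaw -12.74 tilt [-0.002  -1.      0.0013] F [-0.12  1.42 -2.3 ] w 0.008845165880042258
delta [-0.5  1.5 -1.8] yaw 0.001
```

View pics/w4.png

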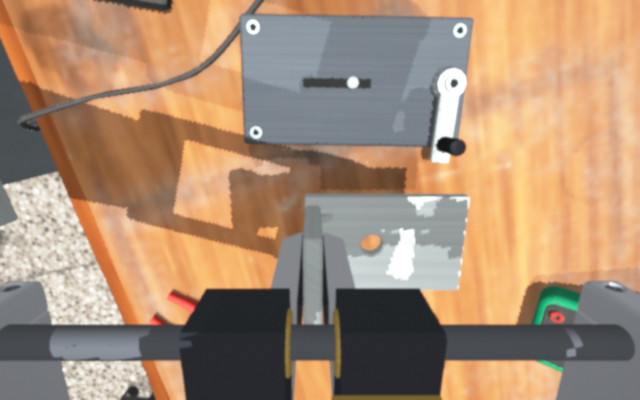

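View pics/t4.png

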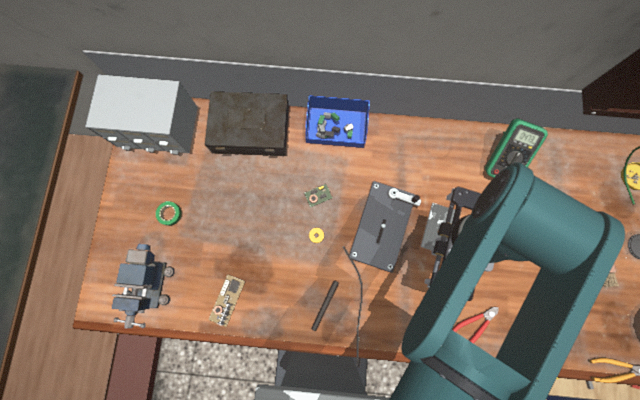

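The wrist view shows the whole jig, with the slot along (303–370, 83), the pin at (353,83), the pivot at (453,83) and the knob at (457,147). The bracket's hole is at (371,242). I'll zoom in and measure.

```bash
python3 - <<'E'
from h import *
i=cv2.imread('pics/w4.png')
cv2.imwrite('pics/w4a.png',cv2.resize(i[5:165,235:475],None,fx=3.3,fy=3.3,interpolation=cv2.INTER_CUBIC))
cv2.imwrite('pics/w4b.png',cv2.resize(i[185:300,295:480],None,fx=4,fy=4,interpolation=cv2.INTER_CUBIC))
E
```

```text
(no output)
```

View pics/w4a.png

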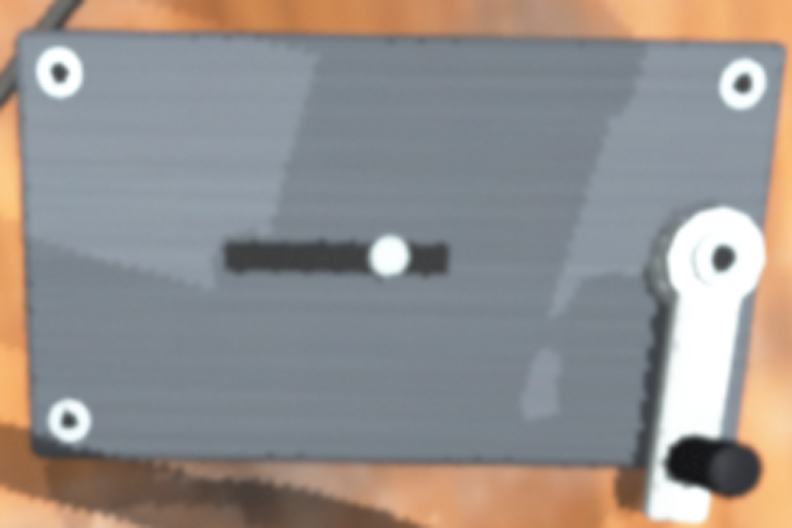

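View pics/w4b.png

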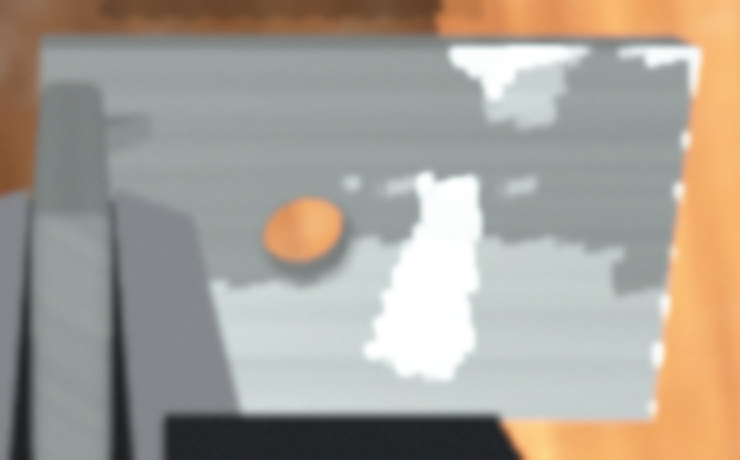

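```bash
python3 - <<'E'
from h import *
s=load('w4')
A=lambda p,z:ray(s,((p[0]+.5)/3.3-.5+235,(p[1]+.5)/3.3-.5+5),z)
B=lambda p,z:ray(s,((p[0]+.5)/4-.5+295,(p[1]+.5)/4-.5+185),z)
yw=lambda v:np.degrees(np.arctan2(v[1],v[0]))
tl,tr,bl=A((20,33),.015),A((783,45),.015),A((35,452),.015)
s1,s2=A((224,257),.015),A((448,258.5),.015); pin=A((389,256),.025); piv=A((721,258),.038); knob=A((735,468),.065)
print('jig yaw',yw(tr-tl),yw(s2-s1),yw(tl-bl)-90,yw(piv-(s1+s2)/2),np.linalg.norm(tr-tl),np.linalg.norm(tl-bl))
h0=.1515-.0164+.008
f0,f1,f2=B((42,37),h0),B((700,45),h0),B((655,418),h0); hole=B((305,234),h0)
print('foot yaw',yw(f1-f0),yw(f1-f2)-90,np.linalg.norm(f1-f0),np.linalg.norm(f1-f2))
print('smid',(s1+s2)/2,'pin',pin,'piv',piv,'hole',hole)
print('knob',knob)
o=robot.get_obs();p=o['tool_pos'];y=np.radians(-12.75);ex=np.array([np.cos(y),np.sin(y)]);ey=np.array([-ex[1],ex[0]])
M=np.array([ex,ey]);print('hole-tool',M@(hole-p)[:2]*1e3,'far edge ctr-tool',M@((f1+f2)/2-p)[:2]*1e3,'pin-smid',M@(pin-(s1+s2)/2)[:2]*1e3,'piv-smid',M@(piv-(s1+s2)/2)[:2]*1e3)
print('pin-hole',M@(pin-hole)[:2]*1e3); print('knob-piv',M@(knob-piv)[:2]*1e3)
E
```

```text
jig yaw -13.594127657133715 -13.12519782149061 -13.726772144471056 -13.733629460347837 0.19442669462136886 0.10556318100261977
foot yaw -13.442502323315916 -12.306685459422141 0.09392264172358203 0.05957101635380389
smid [ 0.52306905 -0.09841071  0.015     ] pin [ 0.53574438 -0.10152568  0.025     ] piv [ 0.61424226 -0.12069305  0.038     ] hole [ 0.51470952 -0.19769967  0.1431    ]
knob [ 0.60146949 -0.16770634  0.065     ]
hole-tool [34.38982354 -0.03708361] far edge ctr-tool [89.63646572 -0.77594971] pin-smid [13.05025386 -0.24075346] piv-smid [93.84275243 -1.61121057]
pin-hole [-0.70916235 98.44489497]
knob-piv [ -2.08210987 -48.67297379]
```

```bash

python3 -c "
from h import *
go((.5021,-.0938,.07),-13.2)"
```

```text
t 6.65 pos [ 0.4812 -0.1901  0.1521] yaw -12.67 tilt [-7.e-04 -1.e+00  6.e-04] F [ 0.58  0.17 -2.33] w 0.008748183199730386
delta [-0.6 82.2 98.5] yaw 0.009
```

```bash

python3 -m handwheel '[{"delta_pos":[-0.6,0,35],"yaw":0.009},{"delta_pos":[-0.6,10,70],"yaw":0.009},{"delta_pos":[-0.6,35,90],"yaw":0.009},{"delta_pos":[-0.6,60,98.5],"yaw":0.009},{"delta_pos":[-0.6,78,98.5],"yaw":0.009},{"delta_pos":[-0.6,82,98.5],"yaw":0.009},{"delta_pos":[-0.6,82,98.5],"yaw":0.009},{"delta_pos":[-0.6,82,98.5],"yaw":0.009},{"delta_pos":[-0.6,82,98.5],"yaw":0.009}]'
python3 -c "
from h import *
go((.5021,-.0938,.045),-13.2)
snap('wrist','w5');snap('scene','s5')
i=cv2.imread('pics/s5.png')
cv2.imwrite('pics/s5z.png',cv2.resize(i[190:310,270:430],None,fx=5,fy=5,interpolation=cv2.INTER_CUBIC))"
```

```text
time: 7.55
tool_pos: [0.5035, -0.0957, 0.0721]
ee_rot: [-1.571, -0.003, -0.232]
wrist_force: [0.0, -0.2, -2.3]
width: 0.0088
t 7.55 pos [ 0.5035 -0.0957  0.0721] yaw -13.3 tilt [ 3.1e-03 -1.0e+00 -3.0e-04] F [ 0.01 -0.21 -2.25] w 0.00881699303184888
delta [-1.9 27.1  1.6] yaw -0.002
```

View pics/w5.png

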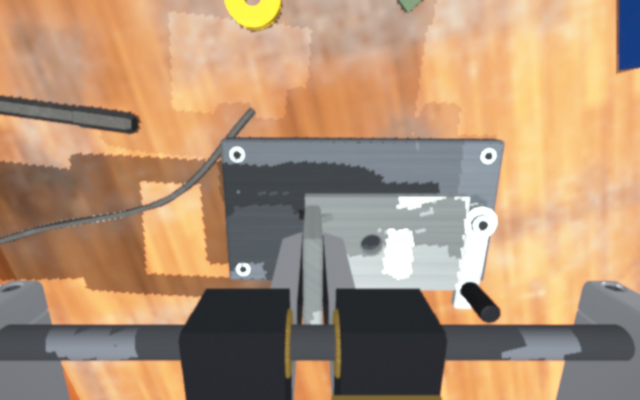

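View pics/s5z.png

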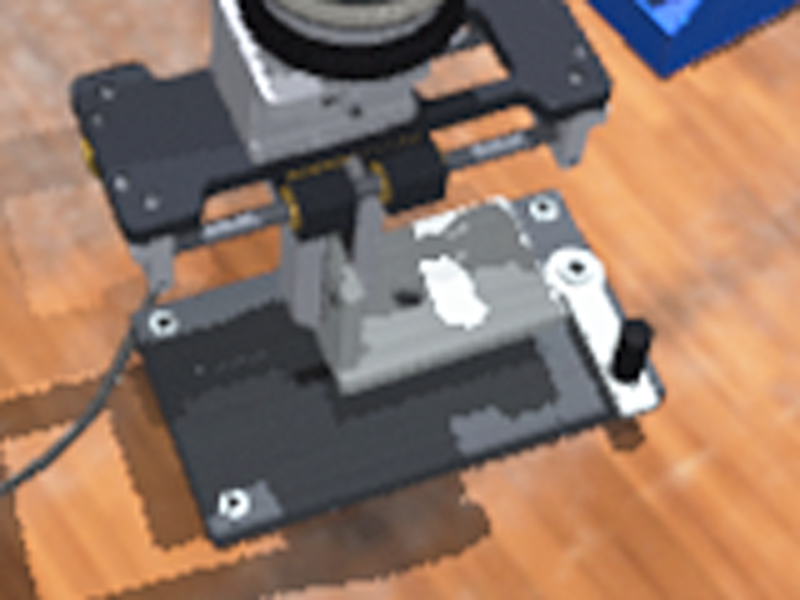

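The bracket hovers over the jig, lined up with it by eye. I'll let it settle and read the pose again.

```bash

python3 -c "
from h import *
for k in range(2): go((.5021,-.0938,.046),-13.2); robot.snapshot('top')
go((.5021,-.0938,.046),-13.2)"
```

```text
t 7.65 pos [ 0.5032 -0.0958  0.0717] yaw -13.31 tilt [ 2.3e-03 -1.0e+00 -2.0e-04] F [-0.63 -0.72 -2.35] w 0.008969459715562317
delta [-1.6 25.7  1.7] yaw -0.002
t 7.7 pos [ 0.503  -0.0958  0.0715] yaw -13.32 tilt [ 1.9e-03 -1.0e+00 -2.0e-04] F [ 0.19  0.65 -1.6 ] w 0.008798918739189183
delta [-1.4 25.5  1.7] yaw -0.002
t 7.75 pos [ 0.5029 -0.0957  0.0712] yaw -13.32 tilt [ 1.4e-03 -1.0e+00 -2.0e-04] F [ 0.01  0.82 -1.45] w 0.008898827188150405
delta [-1.2 25.2  1.7] yaw -0.002
```

```bash

python3 -m handwheel '[{"delta_pos":[-0.6,12,0.7],"yaw":0},{"delta_pos":[-0.6,20,1.4],"yaw":0},{"delta_pos":[-0.6,24,1.4],"yaw":0},{"delta_pos":[-0.6,24,1.4],"yaw":0},{"delta_pos":[-0.6,24,1.4],"yaw":0},{"delta_pos":[-0.6,24,1.4],"yaw":0},{"delta_pos":[-0.6,24,1.4],"yaw":0},{"delta_pos":[-0.6,24,1.4],"yaw":0},{"delta_pos":[-0.6,24,1.4],"yaw":0},{"delta_pos":[-0.6,24,1.4],"yaw":0}]'
python3 -c "
from h import *
go((.5021,-.0939,.043),-13.2)
s=snap('wrist','w6')
cv2.imwrite('pics/w6z.png',cv2.resize(s['image'][130:300,215:510,::-1],None,fx=2.7,fy=2.7,interpolation=cv2.INTER_CUBIC))"
```

```text
time: 8.75
tool_pos: [0.5023, -0.0939, 0.0466]
ee_rot: [-1.571, -0.0, -0.232]
wrist_force: [-0.2, 1.1, -1.6]
width: 0.009
t 8.75 pos [ 0.5023 -0.0939  0.0466] yaw -13.29 tilt [ 3.e-04 -1.e+00 -1.e-04] F [-0.19  1.07 -1.56] w 0.008971475422556238
delta [-0.2  3.6 -0. ] yaw -0.002
```

View pics/w6z.png

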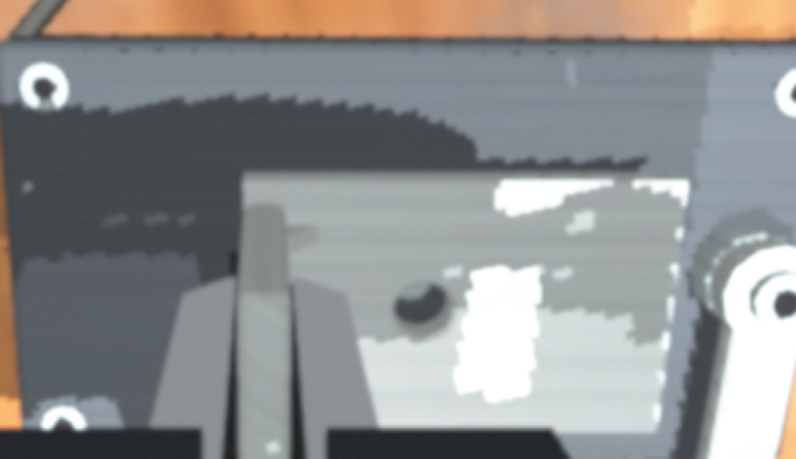

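Through the hole, grey metal (the pin) shows at its upper edge, about (415,287) in the crop. I'll lower it gently and watch the force.

```bash

python3 -m handwheel '[{"delta_pos":[0,1,0],"yaw":0},{"delta_pos":[0,2,0],"yaw":0},{"delta_pos":[0,3,0],"yaw":0},{"delta_pos":[0,4,0],"yaw":0},{"delta_pos":[0,4,0],"yaw":0},{"delta_pos":[0,4,0],"yaw":0},{"delta_pos":[0,4.5,0],"yaw":0},{"delta_pos":[0,5,0],"yaw":0},{"delta_pos":[0,5,0],"yaw":0},{"delta_pos":[0,5,0],"yaw":0}]'
python3 -c "
from h import *
go((.5021,-.0939,.043),-13.2)"
```

```text
time: 9.8
tool_pos: [0.5022, -0.0939, 0.0415]
ee_rot: [-1.571, -0.0, -0.232]
wrist_force: [0.7, -0.2, -2.0]
width: 0.0087
t 9.8 pos [ 0.5022 -0.0939  0.0415] yaw -13.29 tilt [ 1.e-04 -1.e+00 -1.e-04] F [ 0.68 -0.16 -2.05] w 0.008700127697867979
delta [-0.1 -1.5 -0. ] yaw -0.002
```

```bash

python3 -m handwheel '[{"delta_pos":[0,0.3,0],"yaw":0},{"delta_pos":[0,0.6,0],"yaw":0},{"delta_pos":[0,0.9,0],"yaw":0},{"delta_pos":[0,1.2,0],"yaw":0},{"delta_pos":[0,1.2,0],"yaw":0}]'
python3 -c "
from h import *
s=snap('wrist','w7')
cv2.imwrite('pics/w7z.png',cv2.resize(s['image'][200:270,330:420,::-1],None,fx=7,fy=7,interpolation=cv2.INTER_CUBIC))"
```

```text
time: 10.3
tool_pos: [0.5022, -0.0938, 0.0402]
ee_rot: [-1.571, 0.0, -0.232]
wrist_force: [1.2, 0.9, -1.9]
width: 0.009
```

View pics/w7z.png

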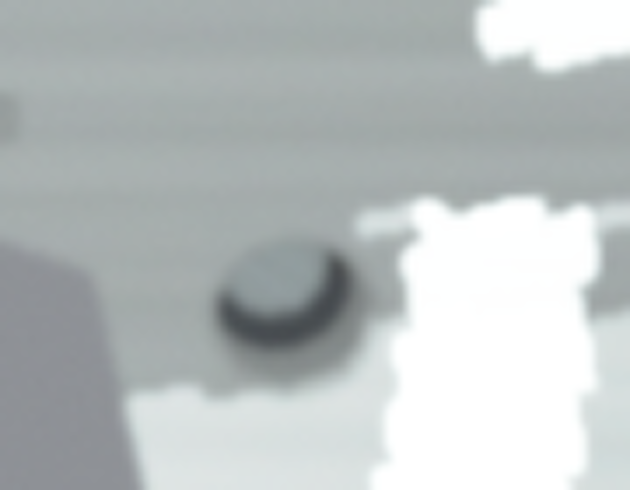

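No contact yet, and the pin head fills the top of the hole at about (280,285) in the crop. I'll keep lowering.

```bash

python3 -m handwheel '[{"delta_pos":[0,0.3,0],"yaw":0},{"delta_pos":[0,0.6,0],"yaw":0},{"delta_pos":[0,0.9,0],"yaw":0},{"delta_pos":[0,1.2,0],"yaw":0},{"delta_pos":[0,1.2,0],"yaw":0}]'
python3 -m handwheel '[{"delta_pos":[0,0.3,0],"yaw":0},{"delta_pos":[0,0.6,0],"yaw":0},{"delta_pos":[0,0.9,0],"yaw":0},{"delta_pos":[0,1.2,0],"yaw":0},{"delta_pos":[0,1.2,0],"yaw":0}]'
```

```text
time: 10.85
tool_pos: [0.5022, -0.0938, 0.039]
ee_rot: [-1.571, 0.0, -0.232]
wrist_force: [0.9, 1.1, -2.1]
width: 0.0093
time: 11.35
tool_pos: [0.5022, -0.0938, 0.0378]
ee_rot: [-1.571, 0.0, -0.232]
wrist_force: [-0.3, 0.6, -1.5]
width: 0.0087
```

```bash

python3 -m handwheel '[{"delta_pos":[0,0.5,0],"yaw":0},{"delta_pos":[0,1,0],"yaw":0},{"delta_pos":[0,1.5,0],"yaw":0},{"delta_pos":[0,2,0],"yaw":0},{"delta_pos":[0,2.4,0],"yaw":0},{"delta_pos":[0,2.4,0],"yaw":0}]'
python3 -m handwheel '[{"delta_pos":[0,0.5,0],"yaw":0},{"delta_pos":[0,1,0],"yaw":0},{"delta_pos":[0,1.5,0],"yaw":0},{"delta_pos":[0,2,0],"yaw":0},{"delta_pos":[0,2.4,0],"yaw":0},{"delta_pos":[0,2.4,0],"yaw":0}]'
```

```text
time: 11.95
tool_pos: [0.5021, -0.0938, 0.0353]
ee_rot: [-1.571, 0.0, -0.232]
wrist_force: [-0.4, 1.3, -0.1]
width: 0.0089
time: 12.55
tool_pos: [0.5022, -0.0938, 0.0329]
ee_rot: [-1.571, 0.0, -0.232]
wrist_force: [-0.3, 1.5, -1.6]
width: 0.0091
```

```bash

python3 -m handwheel '[{"delta_pos":[0,0.3,0],"yaw":0},{"delta_pos":[0,0.6,0],"yaw":0},{"delta_pos":[0,0.9,0],"yaw":0},{"delta_pos":[0,1.0,0],"yaw":0},{"delta_pos":[0,1.0,0],"yaw":0}]'
python3 -m handwheel '[{"delta_pos":[0,0.2,0],"yaw":0},{"delta_pos":[0,0.4,0],"yaw":0},{"delta_pos":[0,0.5,0],"yaw":0},{"delta_pos":[0,0.5,0],"yaw":0}]'
```

```text
time: 13.05
tool_pos: [0.5022, -0.0938, 0.032]
ee_rot: [-1.571, 0.0, -0.232]
wrist_force: [-0.3, 2.3, -1.2]
width: 0.0088
time: 13.45
tool_pos: [0.5022, -0.0938, 0.0315]
ee_rot: [-1.571, 0.0, -0.232]
wrist_force: [-1.1, 2.5, 0.1]
width: 0.0091
```

```bash

python3 -m handwheel '[{"delta_pos":[0,0.2,0.4],"yaw":0},{"delta_pos":[0,0.4,0.4],"yaw":0},{"delta_pos":[0,0.5,0.4],"yaw":0},{"delta_pos":[0,0.5,0.4],"yaw":0}]'
python3 -c "
from h import *
for k in range(3): go((.5021,-.0939,.043),-13.2); robot.snapshot('top')
s=snap('wrist','w8')
cv2.imwrite('pics/w8z.png',cv2.resize(s['image'][130:300,215:510,::-1],None,fx=2.7,fy=2.7,interpolation=cv2.INTER_CUBIC))"
```

```text
time: 13.85
tool_pos: [0.5022, -0.0938, 0.0314]
ee_rot: [-1.571, -0.0, -0.232]
wrist_force: [-3.1, 0.6, 2.5]
width: 0.0088
t 13.85 pos [ 0.5022 -0.0938  0.0314] yaw -13.3 tilt [ 1.e-04 -1.e+00 -6.e-04] F [-3.11  0.61  2.5 ] w 0.008766788804380138
delta [ -0.1 -11.6  -0.1] yaw -0.002
t 13.9 pos [ 0.5022 -0.0938  0.0315] yaw -13.3 tilt [ 2.e-04 -1.e+00 -6.e-04] F [-2.39  1.35  2.62] w 0.008738438301074281
delta [ -0.1 -11.5  -0.1] yaw -0.002
t 13.95 pos [ 0.5023 -0.0938  0.0314] yaw -13.3 tilt [ 2.e-04 -1.e+00 -6.e-04] F [-2.45  0.67  4.13] w 0.008357028668148055
delta [ -0.1 -11.6  -0.2] yaw -0.002
```

View pics/w8z.png

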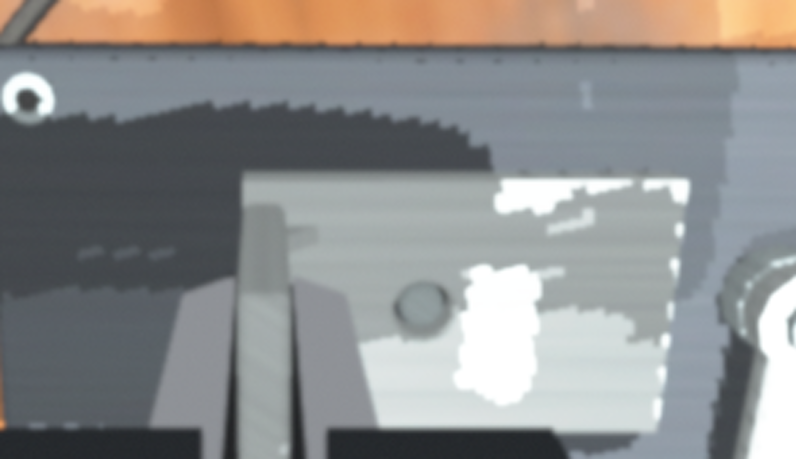

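The foot is down: z stopped at the predicted 31.4 mm with an upward push of about 5 N. The pin head now sits inside the hole at (422,306) in the crop. I'll check how square it is.

```bash
python3 - <<'E'
from h import *
s=load('w8')
B=lambda p,z:ray(s,((p[0]+.5)/2.7-.5+215,(p[1]+.5)/2.7-.5+130),z)
yw=lambda v:np.degrees(np.arctan2(v[1],v[0]))
# subpixel edges along columns: plate top edge & foot top edge
g=s['image'].astype(float).mean(2); c=s['image'].astype(float)
sat=c[:,:,0]-c[:,:,2]
def fit(cols,rows,img,z):
    P=[]
    for u in cols:
        d=np.abs(np.diff(img[rows[0]:rows[1],u])); v=rows[0]+(d*(np.arange(len(d))+.5)).sum()/d.sum(); 
        v=rows[0]+np.argmax(d)+.5; P.append(ray(s,(u,v),z)[:2])
    P=np.array(P,np.float32); l=cv2.fitLine(P,cv2.DIST_HUBER,0,.001,.001).ravel(); a=yw(l[:2]*np.sign(l[0])); return a,P[0],P[-1]
print('plate',fit(range(230,470),(140,153),sat,.015))
print('foot',fit(range(308,395),(188,199),g,.023), fit(range(400,466),(188,199),g,.023))
print('foot all',fit(range(308,466),(188,199),g,.023))
E
```

```text
plate (np.float32(-13.671661), array([ 0.4693769 , -0.02738583], dtype=float32), array([ 0.6023471 , -0.06001759], dtype=float32))
foot (np.float32(-12.9124775), array([ 0.5069025 , -0.06268589], dtype=float32), array([ 0.5544985 , -0.07455224], dtype=float32)) (np.float32(-13.312264), array([ 0.55754155, -0.07709137], dtype=float32), array([ 0.59377503, -0.08505744], dtype=float32))
foot all (np.float32(-14.59351), array([ 0.5069025 , -0.06268589], dtype=float32), array([ 0.59377503, -0.08505744], dtype=float32))
```

```bash

python3 -m handwheel '[{"delta_pos":[0,0,0],"yaw":0},{"delta_pos":[0,0,0],"yaw":0},{"delta_pos":[0,0,0],"yaw":0},{"delta_pos":[0,0,0],"yaw":0},{"delta_pos":[0,0,0],"yaw":0},{"delta_pos":[0,0,0],"yaw":0}]' 140
python3 -m handwheel '[{"delta_pos":[0,-15,0],"yaw":0},{"delta_pos":[0,-45,0],"yaw":0},{"delta_pos":[0,-85,0],"yaw":0},{"delta_pos":[0,-110,-30],"yaw":0},{"delta_pos":[0,-110,-70],"yaw":0},{"delta_pos":[0,-110,-95],"yaw":0},{"delta_pos":[0,-110,-95],"yaw":0},{"delta_pos":[0,-110,-95],"yaw":0},{"delta_pos":[0,-110,-95],"yaw":0}]'
python3 -c "
from h import *
go((.5021,-.0939,.043),-13.2)
s=snap('wrist','w9');snap('scene','s9')"
```

```text
time: 14.65
tool_pos: [0.5023, -0.0935, 0.031]
ee_rot: [-1.571, -0.0, -0.232]
wrist_force: [0.4, -0.1, -0.1]
width: 0.0422
time: 15.55
tool_pos: [0.4805, -0.185, 0.1408]
ee_rot: [-1.57, 0.0, -0.231]
wrist_force: [0.2, -0.0, -0.1]
width: 0.0425
t 15.55 pos [ 0.4805 -0.185   0.1408] yaw -13.25 tilt [-4.e-04 -1.e+00  7.e-04] F [ 0.18 -0.02 -0.08] w 0.04248965764654595
delta [ 0.2 97.9 93.6] yaw -0.001
```

View pics/w9.png

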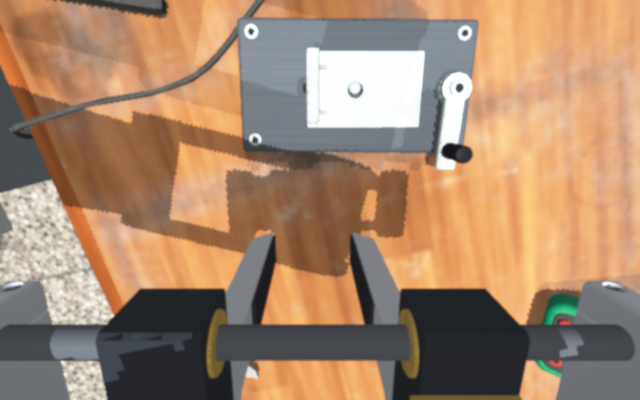

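The bracket is seated and looks square: its foot spans (308–423, 50–128), the pin shows in the hole at (355,89), and the knob's top is near (464,154). I'll measure the squareness and the knob.

```bash
python3 - <<'E'
from h import *
i=cv2.imread('pics/w9.png')
cv2.imwrite('pics/w9z.png',cv2.resize(i[10:175,230:490],None,fx=3,fy=3,interpolation=cv2.INTER_CUBIC))
i=cv2.imread('pics/s9.png')
cv2.imwrite('pics/s9z.png',cv2.resize(i[190:310,270:430],None,fx=5,fy=5,interpolation=cv2.INTER_CUBIC))
E
```

```text
(no output)
```

View pics/w9z.png

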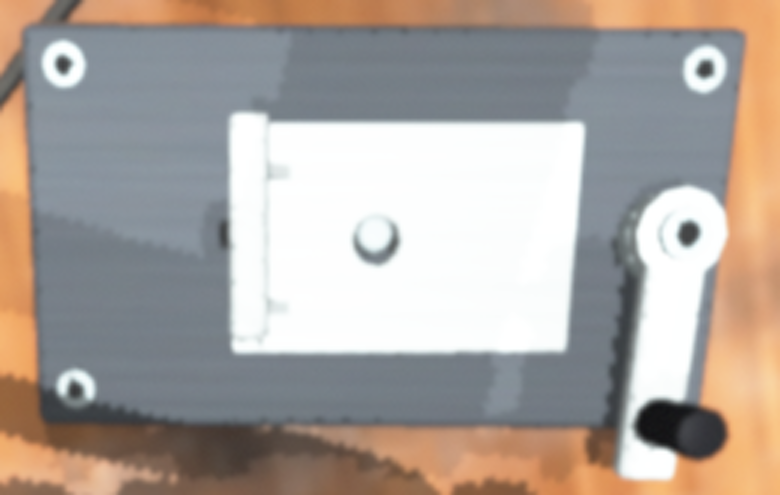

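View pics/s9z.png

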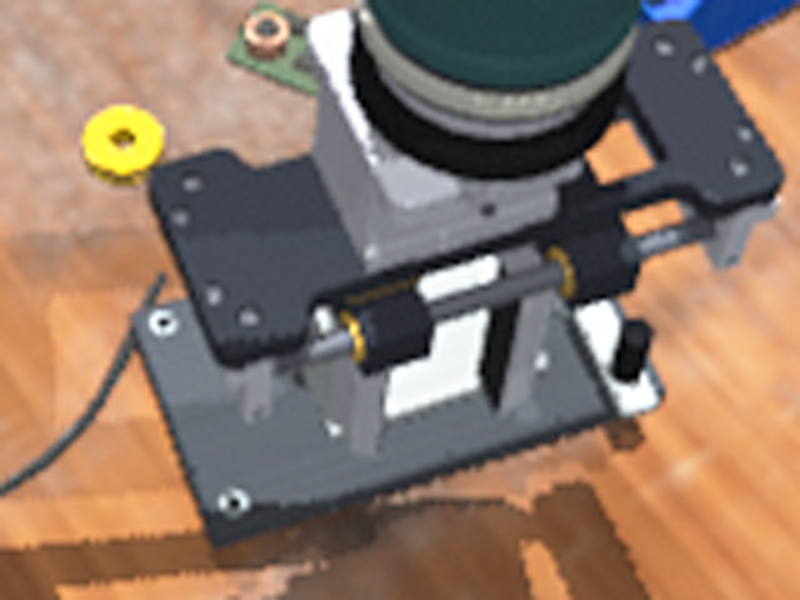

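```bash
python3 - <<'E'
from h import *
s=load('w9')
B=lambda p,z:ray(s,((p[0]+.5)/3-.5+230,(p[1]+.5)/3-.5+10),z)
yw=lambda v:np.degrees(np.arctan2(v[1],v[0]))
f=lambda a,b,z:round(yw(B(b,z)-B(a,z)),2)
print('foot',f((268,122),(583,124),.023),f((235,352),(567,351),.023),'plate',f((25,29),(742,33),.015),f((43,424),(620,427),.015))
k=B((703,432),.065);piv=B((688,233),.038);print('knob',k,'piv',piv)
c=lambda a,b:(B(a,.015)+B(b,.015))/2
print('screws',[B(p,.016) for p in((64,64),(705,69),(75,388))])
o=robot.get_obs()
go((k[0],k[1],.12),-13.2)
E
```

```text
foot -13.6 -13.09 plate -13.56 -13.55
knob [ 0.60156001 -0.16781513  0.065     ] piv [ 0.61456636 -0.12074793  0.038     ]
screws [array([ 0.46319725, -0.03892629,  0.016     ]), array([ 0.63311221, -0.08026406,  0.016     ]), array([ 0.44221734, -0.12360648,  0.016     ])]
t 15.65 pos [ 0.4806 -0.1848  0.1409] yaw -13.2 tilt [-3.e-04 -1.e+00  4.e-04] F [ 0.67 -0.55 -0.15] w 0.0419702606044861
delta [113.8  20.8  44.2] yaw 0.0
```

The foot and plate edges agree to about 0.25° on average (at most 0.5°). Next I'll go above the knob with the jaws partly open, to cage it rather than grip it.

```bash

python3 -m handwheel '[{"delta_pos":[40,0,16],"yaw":0},{"delta_pos":[80,0,32],"yaw":0},{"delta_pos":[110,0,44],"yaw":0},{"delta_pos":[114,0,44],"yaw":0},{"delta_pos":[114,0,44],"yaw":0},{"delta_pos":[114,20,44],"yaw":0},{"delta_pos":[114,45,44],"yaw":0},{"delta_pos":[114,45,44],"yaw":0},{"delta_pos":[114,45,44],"yaw":0}]' 185
python3 -c "
from h import *
go((.6017,-.1678,.042),-13.2)
s=snap('wrist','w10');snap('scene','s10')"
```

```text
time: 16.55
tool_pos: [0.6004, -0.1693, 0.0962]
ee_rot: [-1.571, 0.001, -0.232]
wrist_force: [-0.0, 0.5, 0.4]
width: 0.0261
t 16.55 pos [ 0.6004 -0.1693  0.0962] yaw -13.31 tilt [-1.3e-03 -1.0e+00 -1.0e-04] F [-0.05  0.48  0.38] w 0.026142620348979007
delta [ 1.  54.2  1.7] yaw -0.002
```

View pics/w10.png

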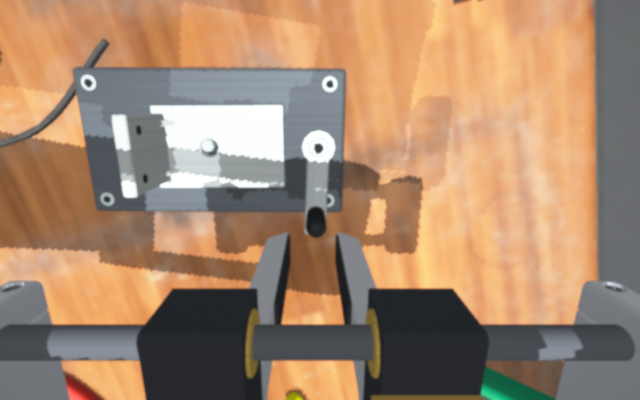

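View pics/s10.png

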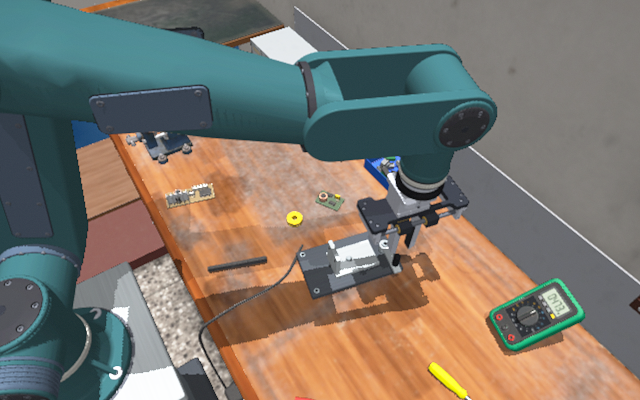

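The knob at (316,218) sits centred between the fingertips, which are at about x 290 and 338. I'll lower over it.

```bash

python3 -m handwheel '[{"delta_pos":[1,15,1.5],"yaw":0},{"delta_pos":[1,25,1.5],"yaw":0},{"delta_pos":[1,30,1.5],"yaw":0},{"delta_pos":[1,34,1.5],"yaw":0},{"delta_pos":[1,38,1.5],"yaw":0},{"delta_pos":[1,42,1.5],"yaw":0},{"delta_pos":[1,46,1.5],"yaw":0},{"delta_pos":[1,50,1.5],"yaw":0},{"delta_pos":[1,53,1.5],"yaw":0},{"delta_pos":[1,53,1.5],"yaw":0},{"delta_pos":[1,53,1.5],"yaw":0}]'
python3 -c "
from h import *
go((.6017,-.1678,.042),-13.2)
s=snap('wrist','w11')"
```

```text
time: 17.75
tool_pos: [0.6029, -0.1681, 0.0431]
ee_rot: [-1.571, -0.0, -0.232]
wrist_force: [-0.4, 0.3, -0.1]
width: 0.0258
t 17.75 pos [ 0.6029 -0.1681  0.0431] yaw -13.3 tilt [ 1.e-04 -1.e+00 -1.e-04] F [-0.37  0.29 -0.11] w 0.025757876710260617
delta [-1.2  1.1  0.1] yaw -0.002
```

View pics/w11.png

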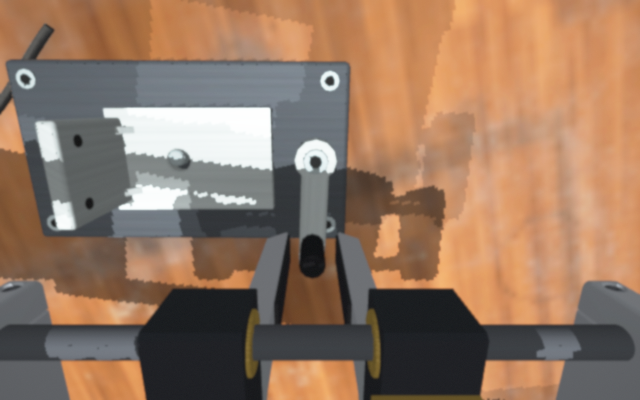

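The knob sits inside the jaws, at about (312,240–275). I'll swing it along the arc, turning the tool with it.

```bash

python3 -m handwheel '[{"delta_pos":[-5,0,0.4],"yaw":0.1},{"delta_pos":[-9.7,0,1.2],"yaw":0.2},{"delta_pos":[-14.4,0,2.6],"yaw":0.3},{"delta_pos":[-19,0,4.4],"yaw":0.4},{"delta_pos":[-23.3,0,6.6],"yaw":0.5},{"delta_pos":[-27.4,0,9.3],"yaw":0.6},{"delta_pos":[-31.3,0,12.4],"yaw":0.7},{"delta_pos":[-34.8,0,15.8],"yaw":0.8},{"delta_pos":[-34.8,0,15.8],"yaw":0.8},{"delta_pos":[-34.8,0,15.8],"yaw":0.8}]'
python3 -c "
from h import *
go((.6017,-.1678,.042),-13.2)
s=snap('wrist','w12')
o=robot.get_obs(); print(o['joint_positions'])"
```

```text
time: 18.8
tool_pos: [0.5727, -0.1448, 0.0434]
ee_rot: [-1.571, -0.0, -1.03]
wrist_force: [-0.5, -0.2, 0.1]
width: 0.0258
t 18.8 pos [ 0.5727 -0.1448  0.0434] yaw -59.0 tilt [ 4.e-04 -1.e+00  2.e-04] F [-0.51 -0.25  0.05] w 0.0258104449369416
delta [34.7  1.4 13. ] yaw -0.799
[-3.43592373e-01  2.60852749e-01  1.49818588e+00 -1.32410026e-05
  1.38218825e+00  6.86634854e-01]
```

View pics/w12.png

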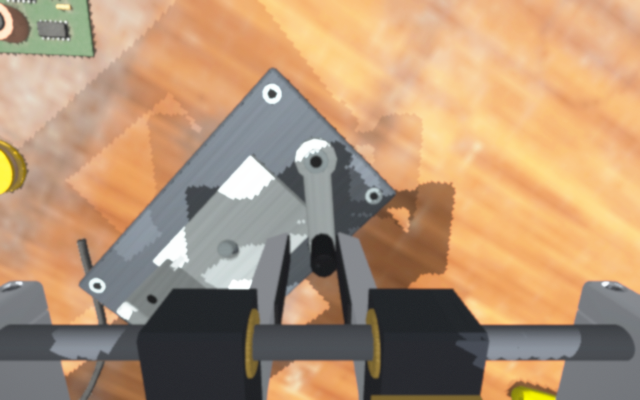

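```bash

python3 -m handwheel '[{"delta_pos":[-4.9,0,0.3],"yaw":0.1},{"delta_pos":[-9.7,0,1],"yaw":0.2},{"delta_pos":[-14.5,0,2.2],"yaw":0.3},{"delta_pos":[-19.1,0,3.9],"yaw":0.4},{"delta_pos":[-23.5,0,6],"yaw":0.5},{"delta_pos":[-27.7,0,8.6],"yaw":0.6},{"delta_pos":[-31.6,0,11.5],"yaw":0.7},{"delta_pos":[-31.6,0,11.5],"yaw":0.7},{"delta_pos":[-31.6,0,11.5],"yaw":0.7},{"delta_pos":[-31.6,0,11.5],"yaw":0.7}]'
python3 -c "
from h import *
go((.6017,-.1678,.042),-13.2)
s=snap('wrist','w13')"
```

```text
time: 19.85
tool_pos: [0.5661, -0.1118, 0.043]
ee_rot: [-1.571, 0.0, -1.73]
wrist_force: [-0.4, -0.6, 0.5]
width: 0.0263
t 19.85 pos [ 0.5661 -0.1118  0.043 ] yaw -99.15 tilt [-0.e+00 -1.e+00 -3.e-04] F [-0.44 -0.59  0.54] w 0.02628703039809619
delta [49.6  1.  44. ] yaw -1.5
```

View pics/w13.png

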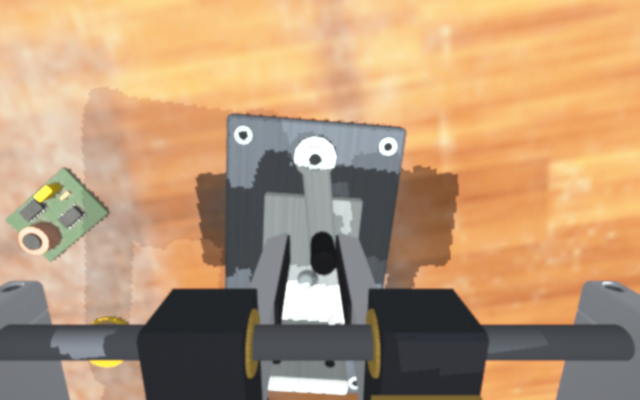

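The arm is now over the foot and about 0.15 rad short. I'll push on in small steps and feel for the stop.

```bash

python3 -m handwheel '[{"delta_pos":[-1.5,0,0.1],"yaw":0.03},{"delta_pos":[-3,0,0.2],"yaw":0.06},{"delta_pos":[-4.5,0,0.3],"yaw":0.06},{"delta_pos":[-5.5,0,0.3],"yaw":0.06},{"delta_pos":[-5.5,0,0.3],"yaw":0.06},{"delta_pos":[-5.5,0,0.3],"yaw":0.06}]'
python3 -m handwheel '[{"delta_pos":[-0.5,0,0],"yaw":0},{"delta_pos":[-1,0,0],"yaw":0},{"delta_pos":[-1,0,0],"yaw":0},{"delta_pos":[-1,0,0],"yaw":0}]'
```

```text
time: 20.5
tool_pos: [0.5672, -0.1063, 0.0429]
ee_rot: [-1.571, -0.0, -1.792]
wrist_force: [-1.3, -1.0, -0.1]
width: 0.0256
time: 20.9
tool_pos: [0.5677, -0.1053, 0.043]
ee_rot: [-1.571, 0.0, -1.792]
wrist_force: [-0.9, -1.6, -0.4]
width: 0.0255
```

```bash

python3 -m handwheel '[{"delta_pos":[-0.5,0,0],"yaw":0},{"delta_pos":[-1,0,0],"yaw":0},{"delta_pos":[-1,0,0],"yaw":0},{"delta_pos":[-1,0,0],"yaw":0}]'
python3 -m handwheel '[{"delta_pos":[-0.5,0,0],"yaw":0},{"delta_pos":[-1,0,0],"yaw":0},{"delta_pos":[-1,0,0],"yaw":0},{"delta_pos":[-1,0,0],"yaw":0}]'
python3 -m handwheel '[{"delta_pos":[-0.5,0,0],"yaw":0},{"delta_pos":[-1,0,0],"yaw":0},{"delta_pos":[-1,0,0],"yaw":0},{"delta_pos":[-1,0,0],"yaw":0}]'
python3 -c "
from h import *
s=snap('wrist','w14')"
```

```text
time: 21.3
tool_pos: [0.568, -0.1043, 0.0431]
ee_rot: [-1.57, 0.0, -1.792]
wrist_force: [-0.3, -1.0, 0.1]
width: 0.0257
time: 21.7
tool_pos: [0.5681, -0.1034, 0.0431]
ee_rot: [-1.571, -0.0, -1.792]
wrist_force: [-1.3, -0.7, 0.2]
width: 0.0257
time: 22.1
tool_pos: [0.5681, -0.1033, 0.0431]
ee_rot: [-1.571, -0.002, -1.792]
wrist_force: [-1.6, -5.4, -0.1]
width: 0.0257
```

View pics/w14.png

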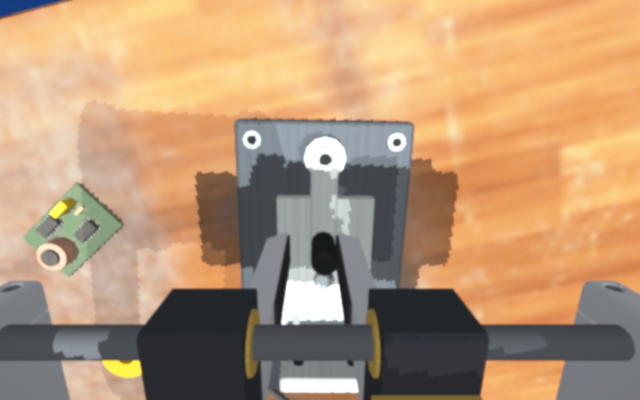

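The motion has stopped and the force has risen to 5.4 N, so this looks like the hard stop. I'll press a little more to confirm, then centre the jaws on the knob and lift off.

```bash

python3 -m handwheel '[{"delta_pos":[-0.5,0,0],"yaw":0},{"delta_pos":[-0.7,0,0],"yaw":0},{"delta_pos":[-0.7,0,0],"yaw":0}]'
python3 -m handwheel '[{"delta_pos":[1.5,0,0],"yaw":0},{"delta_pos":[3,0,0],"yaw":0},{"delta_pos":[5,0,0],"yaw":0},{"delta_pos":[6.5,0,0],"yaw":0},{"delta_pos":[6.5,0,0],"yaw":0},{"delta_pos":[6.5,0,0],"yaw":0}]'
python3 -m handwheel '[{"delta_pos":[0,-6,0],"yaw":0},{"delta_pos":[0,-16,0],"yaw":0},{"delta_pos":[0,-30,0],"yaw":0},{"delta_pos":[0,-60,0],"yaw":0},{"delta_pos":[0,-100,0],"yaw":0},{"delta_pos":[0,-130,0],"yaw":0},{"delta_pos":[0,-130,-45],"yaw":0},{"delta_pos":[0,-130,-90],"yaw":0},{"delta_pos":[0,-130,-110],"yaw":0},{"delta_pos":[0,-130,-110],"yaw":0},{"delta_pos":[0,-130,-110],"yaw":0},{"delta_pos":[0,-130,-110],"yaw":0}]'
python3 -c "
from h import *
snap('wrist','w15');snap('scene','s15');snap('top','t15')"
```

```text
time: 22.45
tool_pos: [0.5681, -0.1032, 0.0431]
ee_rot: [-1.571, -0.003, -1.792]
wrist_force: [-2.0, -6.8, -1.2]
width: 0.026
time: 23.05
tool_pos: [0.5672, -0.1079, 0.0432]
ee_rot: [-1.57, 0.0, -1.792]
wrist_force: [0.3, -1.1, -0.2]
width: 0.0256
time: 24.25
tool_pos: [0.4609, -0.0843, 0.1738]
ee_rot: [-1.569, -0.0, -1.792]
wrist_force: [0.8, 0.1, 0.7]
width: 0.0255
```

View pics/w15.png

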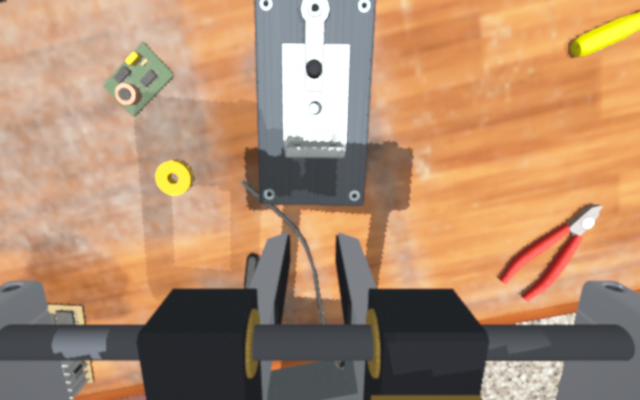

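View pics/s15.png

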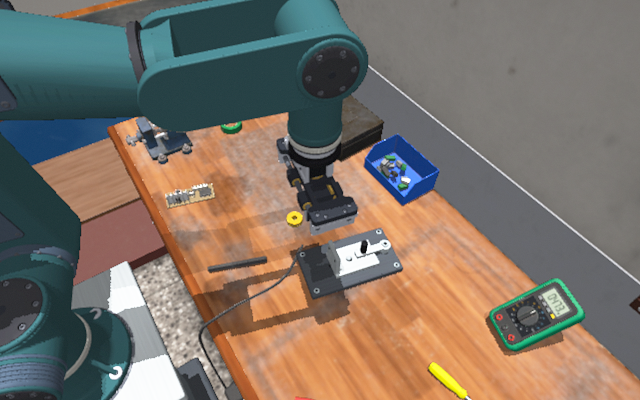

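The wrist view shows the pivot at (315,8), the knob at (314,68) and the pin at (315,108) in line, with the foot square under the arm and the robot clear. One last numeric check before I hand it in.

```bash
python3 - <<'E'
from h import *
i=cv2.imread('pics/w15.png')
cv2.imwrite('pics/w15z.png',cv2.resize(i[0:212,240:390],None,fx=2.8,fy=2.8,interpolation=cv2.INTER_CUBIC))
s=load('w15'); yw=lambda v:np.degrees(np.arctan2(v[1],v[0]))
r=lambda u,v,z:ray(s,(u,v),z)
k=r(314,68,.065);p=r(315.5,8.5,.038);pin=r(315,107,.025)
print('arm dir',yw(p-k),'pin->piv',yw(p-pin),np.linalg.norm((p-k)[:2]))
for nm,z,rows,cols in(('footL',.023,(60,140),(270,295)),('footR',.023,(60,130),(338,358)),('plateL',.015,(20,150),(245,275)),('plateR',.015,(20,140),(360,385))):
    g=s['image'].astype(float); g=(g[:,:,0]-g[:,:,2]) if 'plate' in nm else g.mean(2)
    P=np.array([r(cols[0]+np.argmax(np.abs(np.diff(g[v,cols[0]:cols[1]])))+.5,v,z)[:2] for v in range(*rows)],np.float32)
    l=cv2.fitLine(P,cv2.DIST_HUBER,0,.01,.01).ravel();print(nm,yw(l[:2]*np.sign(l[0])))
E
```

```text
arm dir -14.258504875262403 pin->piv -12.791957096350012 0.04935887625613838
footL -13.036176
footR -13.227209
plateL -13.646288
plateR -13.621432
```

View pics/w15z.png

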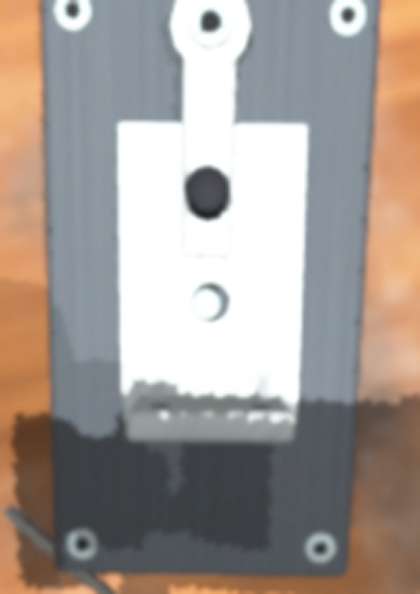

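The arm lies along the slot line within measurement error, and the foot is square to about 0.5° with the pin showing in the hole. I'm handing it in.

```bash
python3 -c "
from bench import robot
print(robot.get_obs()['time'], robot.close_job())"
```

```text
the job is handed in; nothing more can be done
24.4 None
```

The jig is loaded: the bracket sits on the locating pin, the hold-down is swung in to its stop, and the robot is touching nothing. I handed the job in at 24.4 s.

- **Bracket:** I found the pin by eye at about x = +13 mm in the slot. The hole went straight over it on the way down, so I made only a 0.4 mm sideways correction and no nudge along the slot. The foot stopped at the predicted seated height, pressed down with about 5 N.
- **Hold-down:** I swung it in with the jaws loosely round the knob, until it stopped moving and the push rose to about 7 N. Then I backed off and lifted clear.
- **Last checks:** The final pictures show the pin in the hole and the foot square with the plate to about 0.5°.
- **What disagreed:** The arm's measured direction was -14.3° against -13.6° for the plate edges, and the pin-to-pivot line read -12.8°. I put this down to measurement error, because the stop was clearly felt. No check failed.

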